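# Draw out the inspection camera boom

### The arm

A 6-joint arm with a two-finger parallel gripper is mounted at the origin on the work surface. World frame = base frame: x ahead of the robot, y to its left, z up, the work surface at z = 0. Lengths are in m, angles in rad, forces in N, time in s.
With the tool pointing down it reaches from about 0.35 to 0.975 m from the base axis. Payload 7.1 kg.
Tool frame: the origin (TCP) lies midway between the tips of the shut fingers; the grasp point (between the pads) lies 19 mm behind it; z points along the fingers, y is the line along which they close (so a half turn about z gives the same grasp; the last joint's range is limited). The gripper opens to 88 mm and grips with 3 to 60 N. Pads are 20 mm wide; open, the fingers measure 115 mm over their backs; the gripper's body (75 mm by 178 mm) begins 61 mm behind the grasp point.
Start: joints at [-1.26, 0.423, 1.63, -0, 1.089, -0.019], TCP at [0.202, -0.591, 0.223] pointing down, gripper open.
Joint ranges: [-3, 3], [-0.9, 2.11], [0.09, 2.58], [-1.31, 4.45], [0.11, 2.69], [-2.54, 2.54]. Speed limits (rad/s): [2.39, 2.39, 3.01, 3.14, 3.14, 3.14].

### API

Orientations are given as a unit quaternion [w, x, y, z].
In Python, from station import move_pose, movel, movej, command_gripper, wait, inverse_kinematics, read_camera, camera_info, MotionError, job_done, get_time, get_joint_pos, get_qvel, get_effort, get_tcp_pos, get_ee_rot, get_ft_force, get_ft_torque, get_grip_width, get_finger_force gives the robot as it stands. Calls block until the motion is done:
- move_pose(position, orientation): joint-space move of the TCP to a pose.
- movel(position, frame=None, v=0.15, until_force=None): straight line of the TCP; frame=None keeps the orientation; v is the mean speed in m/s. With until_force (N) it stops when the force on the tool has changed by that much, and returns True; else False.
- movej(angles): joint-space move.
- command_gripper(opening): opening from 0.0 (shut) to 1.0 (fully open); the grip force is fixed at half the most; returns when the fingers have stopped.
- wait(seconds).
- inverse_kinematics(position, orientation): joint angles nearest the present ones, or None.
- read_camera(name): name is "scene" or "top" or "wrist"; returns the picture (384x512x3 uint8, red, green, blue); there is no depth.
- camera_info(name): a dict with "intrinsics" (3x3 intrinsics, pixels), "dist" ([k1, k2, p1, p2, k3] as OpenCV has them; the pictures are not rectified), "T" (4x4, takes a point from camera to world coordinates); the wrist camera has in their place "tool_from_camera" (4x4, takes a point from camera to tool coordinates, whose origin is the TCP and whose axes are the flange's). Camera axes: x right, y up, looking along -z (the intrinsics and any distortion apply to the point x, -y, -z); pixel columns grow to the right and rows downward; lengths in m; the calibration is good to about 2 mm. A picture is of the moment at which its call begins: read the wrist's pose just before it. camera_info takes no time and is no camera call.
A pose or a line that the arm cannot do raises MotionError and nothing moves.
- job_done(): hands the job in; it is judged then, once.
Readings, each from a call of its own:
- get_time(): time.
- get_joint_pos(): joint angles.
- get_qvel(): joint speeds.
- get_effort(): joint torques, N m.
- get_tcp_pos(): TCP position.
- get_ee_rot(): TCP orientation.
- get_ft_force(): force on the tool from outside, world axes, zero at the start.
- get_ft_torque(): the same for the moment, N m.
- get_grip_width(): opening from 0.0 (shut) to 1.0 (fully open).
- get_finger_force(): force on a finger pad.
Only numpy, scipy, OpenCV 4.12 (cv2) and the standard library are available. Lean on these libraries where they do the work, as an engineer would, in place of code of your own. Each camera call takes 0.05 s, during which the arm holds its last target. There are 200 camera calls.

### The job

Bring the inspection camera out over the test tubes: flip the cam lever on the boom's clamp collar up and over to free the boom, then squeeze the lock button in at the hand grip on the camera head and draw the boom out until its pointer stands on the 100 mark of the scale (the second long line after the one at zero). A return spring pulls the boom home, so the program finishes while holding it: keep the grip squeezed and the camera still on the mark, with the lever left open and the tube rack and everything else on the bench undisturbed.

Things in the scene. Friction and masses are not known exactly. Their poses are not given: they have to be found in the camera images.
- stand: Camera stand bolted to the bench; origin on the bench under its 45 mm column, +x the way the boom draws out. Foot 200 x 150 x 12 mm. Level 44 mm square sleeve, axis 200 mm up, x -65 to 140; grey clamp collar at its mouth: x 120 to 156, y -30 to 30, z 170 to 230 mm. Scale beside the slot in the sleeve's top: a line every 10 mm, long at 0, 50 and 100, zero farthest from the camera.
- boom (a joint): How far the boom (30 mm square steel tube, camera head at its end) is drawn out, in m, as the pointer shows on the scale: 0 home, 0.14 far stop. Slides level along the stand's +x. Locked at home by both the cam clamp and the lock button's latch. A return spring pulls it home with 4 N at home, 5.5 N at 100 mm; friction 0.5 N.
- cam_lever (a joint): Angle of the cam lever, rad: 0 clamped, lying level across the collar's top with its free end to the stand's -y; grows as that end is lifted up and over towards +y; stop at 2.0. Open means beyond 1.3. Turns about a level axis along the boom, stiffly (0.2 N m), and stays where left. May start up to 0.12 raised.
- lever_end (a point): Where to take the black cam lever: 14 mm inside its free end, 78 mm from the pivot, 241 mm above the bench when clamped. There it is 18 mm wide along the boom (stand's x) and 9 mm thick, 26 mm clear of the collar. Pinched across its width from above, the tool can stay upright while this point is led round the pivot.
- lever_pivot (a point): The pivot of the cam lever, on its axis at the middle of the lever's width: 240 mm above the bench, at x 138, y 22 mm of the stand.
- handgrip: Black hand grip on top of the camera head, moving with the boom: 28 mm along it (x), 30 mm across (y), top 280 mm above the bench; flange at its foot up to 232 mm. Axes as the stand's. Origin: middle of the grip at the button's height, 258 mm above the bench; at home 218 mm ahead of the stand's origin, 80 mm ahead of the lever. Head below: 58 x 50 mm, top at 227 mm.
- lock_button (a joint): How far the lock button is pressed in, in m: 0 out, 0.005 fully in. Round grey button 20 mm across on the grip's +y side, face 21 mm from the grip's origin when out (the other side of the grip is 15 mm from it), pressed towards -y. Spring 3 N at first, 8 N fully in: closing a gripper across the grip (y) squeezes it in. The latch lets the boom go from 0.0035 on.
- pointer (a point): Tip of the dark pointer that is fixed to the boom and stands in the sleeve's slot, 226 mm above the bench.
- mark_100 (a point): The 100 line of the scale, at the pointer's height above the bench (226 mm): where the pointer's tip must stand.
- tube_rack: Blue rack 230 by 100 by 72 mm with clear tubes, tops 96 mm above the bench, standing under the boom's end; origin under its centre, long side along x.
- sample_jar: Clear jar with a green lid, 68 mm across, 74 mm high, near the collar on the stand's +y side; origin under its centre.
- tape_roll: Roll of grey tape lying flat, 90 mm across, 24 mm high, near the collar on the stand's -y side; origin under its centre.
- screwdriver: Red screwdriver, handle 26 mm thick, lying beside the foot plate on the stand's +y side; origin under its middle.
- stop_box: Emergency stop box, 72 mm square, 87 mm high, on the right of the bench; origin under its centre.
- flange: Aluminium tool flange, 76 mm across, 26 mm high, on the right of the bench; origin under its centre.
- wash_bottle: Brown bottle with a white cap, 60 mm across, 150 mm high, on the right of the bench; origin under its centre.

How it is judged:
By the outcome, as a careful person would: the job done as asked, in the order asked, and still so for the second after the job is handed in, while the arm keeps its last pose, push and grip.
It also fails if it takes over 43 s, if anything falls off the work surface, if the arm or the gripper's body presses on something with over 40 N, if the wrist force passes 120 N, or if a joint passes its speed limit or range.

## Working session

There is one attempt and no reset: what is moved stays moved. The work goes in short steps, each a Python script; the robot and the scene stay as the last script left them, time stands still between calls to the robot, and variables do not carry over. Pictures are saved under pics/ and viewed, at most 10 in all, crops included, and the job is handed in when it is done.

```bash
ls; mkdir -p pics
python3 - <<'E'
from station import *
import cv2,numpy as np
for n in("scene","top"):
    im=read_camera(n); cv2.imwrite(f"pics/{n}0.png",cv2.resize(im[...,::-1],(800,600),interpolation=cv2.INTER_CUBIC)); np.save(f"{n}0.npy",im)
    c=camera_info(n); print(n,c["intrinsics"],c["dist"],np.round(c["T"],3).tolist())
print(camera_info("wrist"),get_time(),get_ee_rot())
E
```

```text
pics
scene [[482.61737317   0.         252.80543231]
 [  0.         482.61737317 205.41527649]
 [  0.           0.           1.        ]] [0.06665484 0.         0.         0.         0.        ] [[0.544, -0.677, 0.495, 1.244], [0.839, 0.439, -0.321, -0.439], [-0.0, 0.59, 0.807, 1.252], [0.0, 0.0, 0.0, 1.0]]
top [[437.09475359   0.         254.59748654]
 [  0.         437.09475359 181.20329902]
 [  0.           0.           1.        ]] [-0.15303226  0.          0.          0.          0.        ] [[0.003, 0.983, -0.184, 0.348], [-1.0, 0.004, 0.004, -0.004], [0.005, 0.184, 0.983, 1.423], [0.0, 0.0, 0.0, 1.0]]
{'intrinsics': array([[273.66946546,   0.        , 251.79527697],
       [  0.        , 273.66946546, 192.5658304 ],
       [  0.        ,   0.        ,   1.        ]]), 'dist': array([-0.05950755,  0.        ,  0.        ,  0.        ,  0.        ]), 'tool_from_camera': array([[ 7.27847473e-04,  9.61567179e-01,  2.74568810e-01,
         7.52889833e-02],
       [ 9.99999521e-01, -5.20045216e-04, -8.29623414e-04,
        -2.03516521e-05],
       [-6.54950450e-04,  2.74569282e-01, -9.61567096e-01,
        -1.62992614e-01],
       [ 0.00000000e+00,  0.00000000e+00,  0.00000000e+00,
         1.00000000e+00]])} 0.1 [-6.54665046e-04  9.86436479e-01  1.64142122e-01 -9.28089350e-05]
```

View pics/scene0.png

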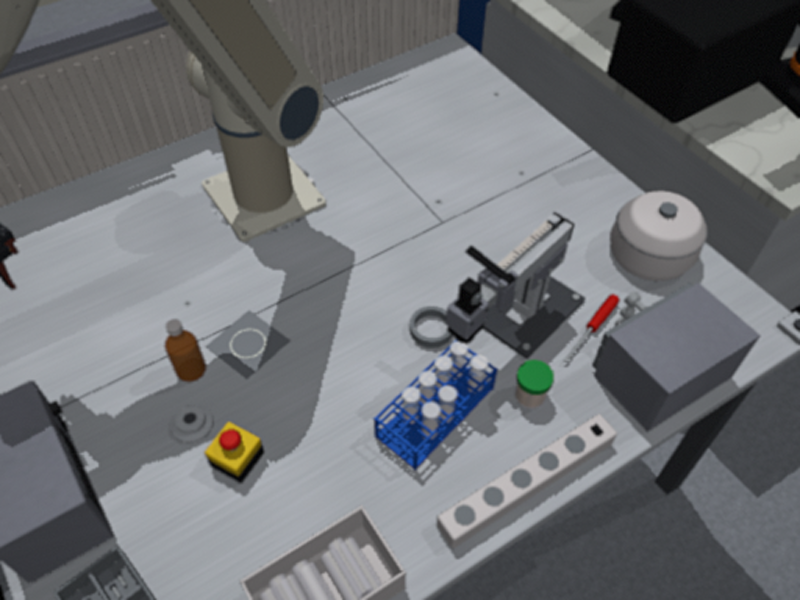

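View pics/top0.png

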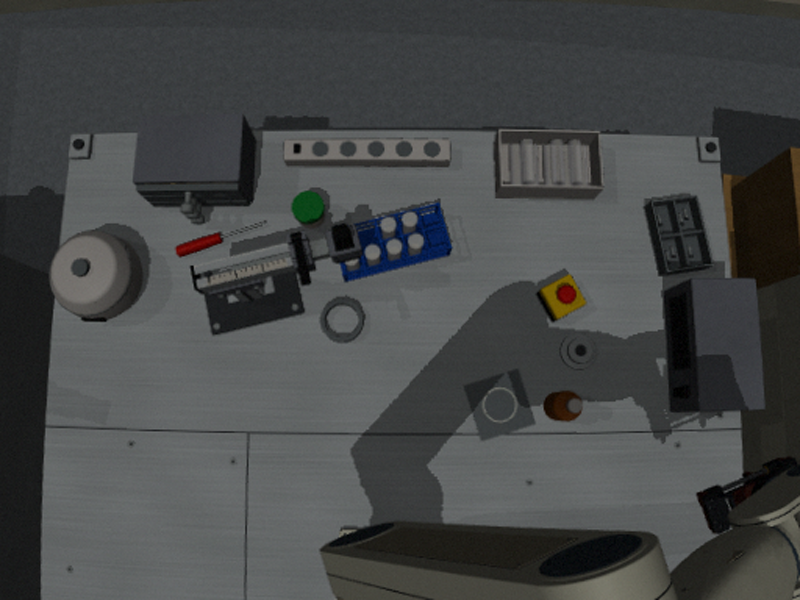

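The scene view (800x600) shows the lever at (490,263), the grip at (469,293), the rack at (437,405) and the scale at (530,240). In the top view the lever runs from (297,235) to (310,285) and the grip top is near (342,235). The stand's +x is roughly world -y. I'll zoom in on both.

```bash
cat > h.py <<'E'
from station import *
import cv2,numpy as np
def ray(n,uv,T=None):
    c=camera_info(n)
    if T is None: T=c["T"]
    p=cv2.undistortPoints(np.array([[uv]],float),c["intrinsics"],c["dist"])[0,0]
    return T[:3,3],T[:3,:3]@np.array([p[0],-p[1],-1.])
def onz(n,uv,z,T=None):
    o,d=ray(n,uv,T); return o+d*(z-o[2])/d[2]
def proj(n,P,T=None):
    c=camera_info(n)
    if T is None: T=c["T"]
    q=T[:3,:3].T@(np.atleast_2d(P)-T[:3,3]).T; q=(q*np.array([[1],[-1],[-1]])).T
    return cv2.projectPoints(np.ascontiguousarray(q),np.zeros(3),np.zeros(3),c["intrinsics"],c["dist"])[0][:,0]
E
python3 - <<'E'
import numpy as np,cv2
t=np.load("top0.npy")[130:220,110:240]; s=np.load("scene0.npy")[130:230,270:390]
f=lambda a:cv2.resize(np.clip(a[...,::-1]*1.5,0,255).astype('uint8'),None,fx=5,fy=5,interpolation=cv2.INTER_CUBIC)
cv2.imwrite("pics/t1.png",f(t));cv2.imwrite("pics/s1.png",f(s))
E
```

```text
(no output)
```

View pics/t1.png

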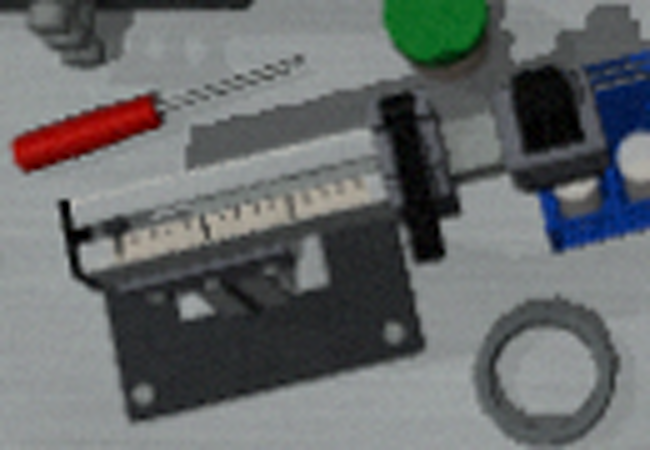

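View pics/s1.png

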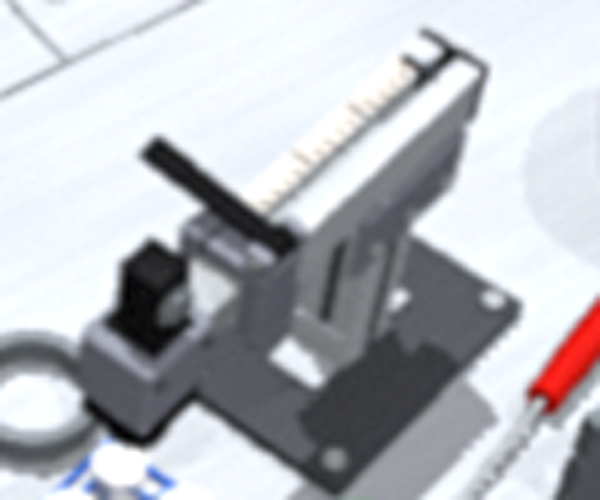

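In the top crop the 0/50/100 lines are at (120,245), (205,225) and (293,205). The lever's free end is at about (430,258), the foot holes at (143,392) and (395,333), and the grip top at about (545,95). In the scene crop the lever's free end is at about (153,150) and the grip top's centre at about (153,262).

Run:
```python
from h import *
tp=lambda u,v:(u/5+110-.4,v/5+130-.4); sp=lambda u,v:(u/5+270-.4,v/5+130-.4)
def tri(a,b):
    o1,d1=ray("top",tp(*a));o2,d2=ray("scene",sp(*b))
    A=np.stack([d1,-d2],1);k=np.linalg.lstsq(A,o2-o1,rcond=None)[0]
    p,q=o1+k[0]*d1,o2+k[1]*d2; return ((p+q)/2).round(4),np.linalg.norm(p-q).round(4)
t=[onz("top",tp(*p),.222) for p in[(120,245),(205,225),(293,205)]]
h=[onz("top",tp(*p),.012) for p in[(143,392),(395,333)]]
s=[onz("scene",sp(*p),.012) for p in[(335,460),(493,300)]]
ang=lambda a,b:np.arctan2(*(b-a)[[1,0]])
print(np.round(t,4),ang(t[0],t[2]),np.round(h,4),ang(*h),np.round(s,4))
print("lever end",tri((430,252),(153,150)), "grip top",tri((545,95),(153,262)))
# assemble prediction
for yaw,lab in((ang(*h),'h'),(ang(t[0],t[2]),'t')):
  c,si=np.cos(yaw),np.sin(yaw);X=np.array([c,si]);Y=np.array([-si,c])
  # fore-aft unknown: from lever end (x138,y22-92)
  e=tri((430,252),(153,150))[0][:2]; g=tri((545,95),(153,262))[0][:2]
  print(lab,yaw,"origin from lever",e-138e-3*X+70e-3*Y,"from grip",g-.218*X, "hole mid local",[((p[:2]-(g-.218*X))@X,(p[:2]-(g-.218*X))@Y) for p in h+t])
```

```text
[[0.5781 0.3332 0.222 ]
 [0.5898 0.2848 0.222 ]
 [0.6015 0.2349 0.222 ]] -1.3374667604198438 [[0.5203 0.3715 0.012 ]
 [0.5605 0.2058 0.012 ]] -1.3329328674391612 [[0.6767 0.2381 0.012 ]
 [0.6337 0.403  0.012 ]]
lever end (array([0.5696, 0.1529, 0.2511]), np.float64(0.0013)) grip top (array([0.6511, 0.0898, 0.28  ]), np.float64(0.0024))
h -1.3329328674391612 origin from lever [0.60511256 0.30350829] from grip [0.59973336 0.30166191] hole mid local [(np.float64(-0.08663727745390554), np.float64(-0.06074493497189445)), (np.float64(0.08391870442339669), np.float64(-0.060744934971894426)), (np.float64(-0.035747806338075186), np.float64(-0.013545140161868158)), (np.float64(0.014075073883986246), np.float64(-0.013598316788079328)), (np.float64(0.06531159176326704), np.float64(-0.01400333579714097))]
t -1.3374667604198438 origin from lever [0.60579503 0.30334574] from grip [0.60069445 0.30189262] hole mid local [(np.float64(-0.08635873627835183), np.float64(-0.062125498712784465)), (np.float64(0.08419549261174734), np.float64(-0.06135221879302479)), (np.float64(-0.03568378629354418), np.float64(-0.014695462400393149)), (np.float64(0.014138822941515276), np.float64(-0.014522747647045598)), (np.float64(0.06537665051456464), np.float64(-0.01469546240039314))]
```

```bash
cat >> h.py <<'E'
O=np.array([.601,.303]);YAW=-1.336
def W(x,y,z,O=O,yaw=YAW):
    c,s=np.cos(yaw),np.sin(yaw); return np.array([O[0]+c*x-s*y,O[1]+s*x+c*y,z])
def L(p,O=O,yaw=YAW):
    c,s=np.cos(yaw),np.sin(yaw); d=np.array(p)[:2]-O; return np.array([c*d[0]+s*d[1],-s*d[0]+c*d[1]])
Q=lambda f:[0,np.cos(f/2),np.sin(f/2),0]
def wristT():
    from scipy.spatial.transform import Rotation as R
    q=get_ee_rot();T=np.eye(4);T[:3,:3]=R.from_quat([q[1],q[2],q[3],q[0]]).as_matrix();T[:3,3]=get_tcp_pos()
    return T@camera_info("wrist")["tool_from_camera"]
E
python3 - <<'E'
from h import *
p=get_tcp_pos(); movel([p[0],p[1],.40])
move_pose(W(.165,-.045,.40),Q(YAW+np.pi/2))
print(get_joint_pos(),get_time())
T=wristT();im=read_camera("wrist");np.save("w1T.npy",T);np.save("w1.npy",im)
cv2.imwrite("pics/w1.png",cv2.resize(np.clip(im[...,::-1]*1.3,0,255).astype('uint8'),(800,600),interpolation=cv2.INTER_CUBIC))
for P in[(.138,-.056,.241),(.138,.022,.24),(.218,0,.28),(.065,-.015,.222)]: print(P,proj("wrist",W(*P),T)*1.5625)
E
```

```text
[ 1.97525768e-01  2.54305656e-01  1.46358760e+00 -1.32063541e-04
  1.42367694e+00  1.53455126e+00] 4.325
(0.138, -0.056, 0.241) [[357.52414546 293.94054917]]
(0.138, 0.022, 0.24) [[355.29974188 191.08134847]]
(0.218, 0, 0.28) [[472.42739016 227.07913268]]
(0.065, -0.015, 0.222) [[267.30170784 238.43558384]]
```

View pics/w1.png

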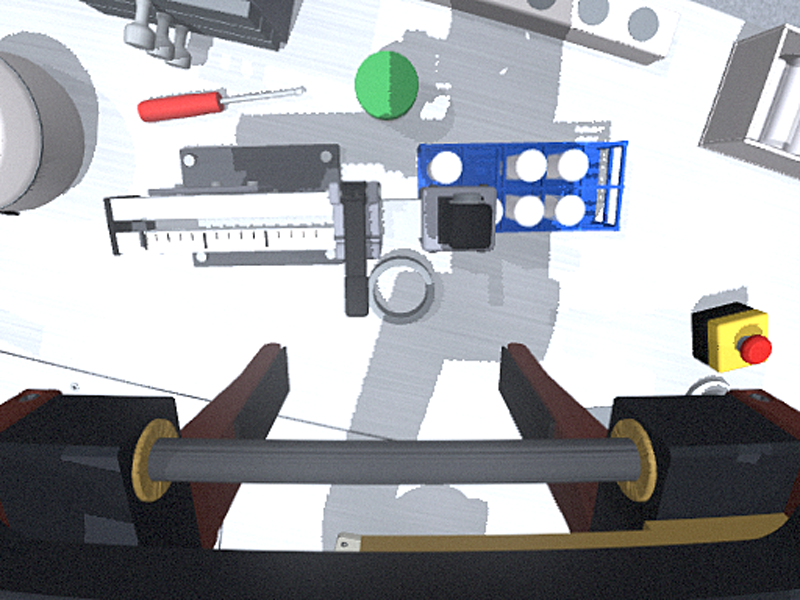

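The wrist view (800x600) matches the prediction: lever at columns 346–369 with its end at row 317, grip top at (470,225) and the 100 line at (266,238). I'll pinch the lever and flip it.

Run:
```python
from h import *
T=np.load("w1T.npy");f=lambda u,v,z:L(onz("wrist",(u/1.5625-.18,v/1.5625-.18),z,T)).round(4)
print("t0,t100",f(145,240,.222),f(266,238,.222),"lever end",f(357.5,317,.25),"lever mid",f(357,220,.245),"grip",f(470,224,.28))
F=Q(YAW+np.pi/2)
cx=.138
move_pose(W(cx,-.056,.33),F); command_gripper(.5)
movel(W(cx,-.056,.245-.019),v=.08,until_force=8)
print(get_tcp_pos(),get_ft_force())
command_gripper(0.0); print(get_grip_width()*88,get_finger_force(),get_ft_force())
th0=.06
for th in np.arange(.15,1.76,.1):
    movel(W(cx,.022-.078*np.cos(th),.240+.078*np.sin(th)+.001-.019),v=.06)
print(get_ft_force(),get_grip_width()*88,get_tcp_pos(),get_time())
im=read_camera("scene");np.save("s2.npy",im)
cv2.imwrite("pics/s2.png",cv2.resize(im[120:270,250:400,::-1],(600,600),interpolation=cv2.INTER_CUBIC))
```

```text
t0,t100 [-0.0364 -0.0152] [ 0.0638 -0.0144] lever end [ 0.1381 -0.0717] lever mid [0.139  0.0016] grip [0.2161 0.0022]
[0.57900619 0.15585091 0.22658383] [-0.97029646 -0.55565102 -0.17817303]
17.708419387641335 29.95861977338791 [-0.70167422  2.80087952  1.01271088]
[ 3.23151464 -0.64952382 -0.02729384] 0.5671132553771814 [0.6688859  0.17631878 0.29891879] 12.3833
```

View pics/s2.png

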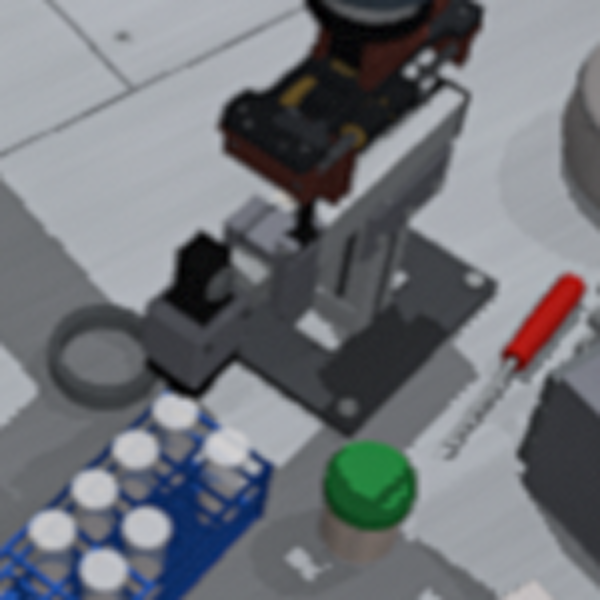

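The scene crop shows the gripper over the collar and the black lever near (305,215) standing roughly upright. The fingers shut to 0.6 mm, so the lever slipped out. I'll lift off and look.

Run:
```python
from h import *
p=get_tcp_pos(); print(movel([p[0],p[1],.42],v=.1,until_force=10),get_ft_force())
movel(W(.16,-.05,.42)); 
T=wristT();im=read_camera("wrist");np.save("w2T.npy",T);np.save("w2.npy",im)
s=read_camera("scene")
a=cv2.resize(np.clip(im[60:240,130:400,::-1]*1.,0,255).astype('uint8'),(800,533),interpolation=cv2.INTER_CUBIC)
b=cv2.resize(s[150:220,300:370,::-1],(280,280),interpolation=cv2.INTER_CUBIC);a[:280,-280:]=b
cv2.imwrite("pics/w2.png",a); print(get_time())
```

```text
False [-0.56170169  0.26492599 -0.04782944]
14.6417
```

View pics/w2.png

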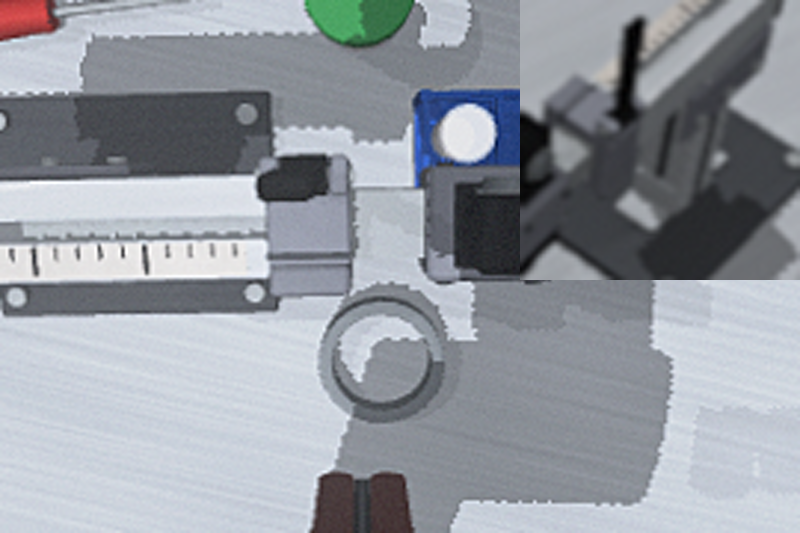

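The wrist crop shows the lever standing nearly upright, with its end at about (275,182) and base at about (315,170). In the scene inset its tip is at (632,18). Next I'll get its angle.

Run:
```python
from h import *
T=np.load("w2T.npy")
print("meas wrist end",(130+276/2.963,60+181/2.963),"scene",(300+112/4,150+18/4))
for th in np.arange(1.1,2.01,.1):
    P=W(.138,.022-.092*np.cos(th),.24+.092*np.sin(th)); print(th.round(1),proj("wrist",P,T)[0].round(1),proj("scene",P)[0].round(1))
print(L(get_tcp_pos()))
```

```text
meas wrist end (223.1488356395545, 121.0867364157948) scene (328.0, 154.5)
1.1 [228.9 163.7] [315.8 150.4]
1.2 [228.4 155.6] [318.4 151.1]
1.3 [227.9 146.6] [321.2 152. ]
1.4 [227.5 137. ] [324.  153.3]
1.5 [227.2 126.8] [326.9 154.8]
1.6 [227.  116.2] [329.8 156.6]
1.7 [226.8 105.5] [332.6 158.7]
1.8 [226.8  95. ] [335.3 161. ]
1.9 [226.8  84.7] [338.  163.4]
2.0 [227.  75.] [340.5 166.1]
[ 0.15981886 -0.04924699]
```

The lever is at about 1.54 rad by both views, so it's open (limit 1.3). Next is the grip.

Run:
```python
from h import *
F=Q(YAW+np.pi)
command_gripper(.7)
move_pose(W(.217,.001,.40),F)
print(get_joint_pos())
T=wristT();im=read_camera("wrist");np.save("w3.npy",im);np.save("w3T.npy",T)
print("touch",movel(W(.217,.001,.241),v=.08,until_force=8),get_tcp_pos())
f0=np.array(get_ft_force())
command_gripper(0.0)
R=np.array([[np.cos(YAW),np.sin(YAW)],[-np.sin(YAW),np.cos(YAW)]])
print("w",get_grip_width()*88,get_finger_force(),"f local",R@(np.array(get_ft_force())-f0)[:2],L(get_tcp_pos()),get_time())
```

```text
[ 1.22404357e-01  3.37326476e-01  1.35145334e+00  2.79766600e-05
  1.45273941e+00 -1.11615528e-01]
touch False [0.65265935 0.09219997 0.24143566]
w 30.70858350642848 29.98212218284607 f local [-0.38061819 -2.89237713] [0.21704017 0.00060378] 19.925
```

The button is fully in, with a width of 30.7 mm against 31 expected. I'll draw the boom out.

Run:
```python
from h import *
R=np.array([[np.cos(YAW),np.sin(YAW)],[-np.sin(YAW),np.cos(YAW)]])
p=np.array(get_tcp_pos());d=W(1,0,0)-W(0,0,0)
for k in(.01,.05,.1):
    movel(p+d*k,v=.05); print(k,(R@np.array(get_ft_force())[:2]).round(2),get_grip_width()*88,L(get_tcp_pos())-L(p))
wait(.5);print(get_time())
a=[]
for n,(u,v) in(("top",(120,150)),("scene",(310,125))):
    im=read_camera(n);np.save(n+"4.npy",im)
    a.append(cv2.resize(np.clip(im[v:v+60,u:u+80,::-1]*(1.5 if n=="top" else 1),0,255).astype('uint8'),(400,300),interpolation=cv2.INTER_CUBIC))
im=read_camera("scene")[110:260,230:430,::-1]
b=cv2.resize(im,(400,300),interpolation=cv2.INTER_CUBIC); t=cv2.resize(np.load("top4.npy")[120:240,110:270,::-1],(400,300))
cv2.imwrite("pics/p4.png",np.vstack([np.hstack(a),np.hstack([t,b])]))
```

```text
0.01 [-4.21 -0.28] 31.013604842263014 [0.00957809 0.00014696]
0.05 [-3.79  3.09] 30.630144355187966 [0.04959904 0.00069524]
0.1 [-4.44  5.97] 30.53593909673367 [0.0993337  0.00137486]
22.875
```

View pics/p4.png

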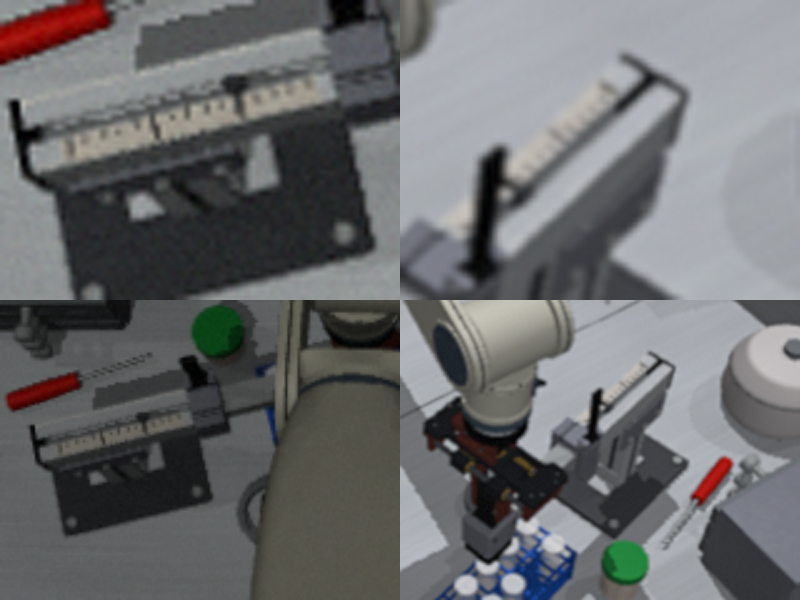

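The top crop shows the dark pointer at about (235,83), next to the 100 line at (240,105), with the lever upright and the rack untouched. I'll measure the pointer more finely by comparing home and now.

Run:
```python
from h import *
ims=[read_camera("top").astype(float).mean(2) for _ in range(12)]
now=np.mean(ims,0); home=np.load("top0.npy").astype(float).mean(2)
# sample brightness along local x at local y rows, plane z
def prof(img,y,z,xs):
    p=np.array([proj("top",W(x,y,z))[0] for x in xs]).astype(np.float32)
    return cv2.remap(img.astype(np.float32),p[:,:1],p[:,1:],cv2.INTER_LINEAR)[:,0]
def cen(pr,xs):
    w=np.clip(np.percentile(pr,70)-pr,0,None); m=w>w.max()*.35; return (xs[m]*w[m]).sum()/w[m].sum(),w.max()
for y in(-.004,-.002,0,.002,.004):
    r=[]
    for img,x0 in((home,-.036),(now,.064)):
        xs=np.arange(x0-.015,x0+.0151,.0005); r.append(cen(prof(img,y,.226,xs),xs))
    print("ptr",y,np.round(r,4).tolist())
for y in(-.018,-.016,-.014,-.012,-.010):
    r=[]
    for img in(home,now):
      for x0 in(-.036,.014,.064):
        xs=np.arange(x0-.0045,x0+.0046,.0005); r.append(round(cen(prof(img,y,.222,xs),xs)[0],4))
    print("line",y,r)
```

```text
ptr -0.004 [[-0.0374, 35.2292], [0.0655, 30.0998]]
ptr -0.002 [[-0.0378, 25.7422], [0.0657, 27.2596]]
ptr 0 [[-0.032, 28.4346], [0.0652, 30.9245]]
ptr 0.002 [[-0.0324, 13.6406], [0.0632, 30.6448]]
ptr 0.004 [[-0.0326, 2.1654], [0.0612, 10.9417]]
line -0.018 [np.float64(-0.0359), np.float64(0.0153), np.float64(0.0647), np.float64(-0.0349), np.float64(0.0152), np.float64(0.0638)]
line -0.016 [np.float64(-0.0358), np.float64(0.0148), np.float64(0.0651), np.float64(-0.0347), np.float64(0.0147), np.float64(0.064)]
line -0.014 [np.float64(-0.0356), np.float64(0.014), np.float64(0.0648), np.float64(-0.0348), np.float64(0.014), np.float64(0.0642)]
line -0.012 [np.float64(-0.0355), np.float64(0.0141), np.float64(0.0647), np.float64(-0.0352), np.float64(0.0141), np.float64(0.0642)]
line -0.01 [np.float64(-0.0355), np.float64(0.0141), np.float64(0.0646), np.float64(-0.0349), np.float64(0.0143), np.float64(0.0642)]
```

The pointer is within about 1 mm of the line. The TCP reading shows it 0.7 mm short, with a 6 N side load. I'll trim both out.

Run:
```python
from h import *
R=np.array([[np.cos(YAW),np.sin(YAW)],[-np.sin(YAW),np.cos(YAW)]])
z=get_tcp_pos()[2]
movel(W(.3177,.0025,z),v=.02); wait(.8)
print((R@np.array(get_ft_force())[:2]).round(2),get_grip_width()*88,L(get_tcp_pos())-[.21704,.0006],np.abs(get_qvel()).max(),get_time())
im=read_camera("wrist");s=read_camera("scene")
cv2.imwrite("pics/f.png",np.hstack([cv2.resize(im[...,::-1],(400,300)),cv2.resize(s[110:310,200:467,::-1],(400,300))]))
```

```text
[-6.23 -1.6 ] 30.704171192162242 [0.09982155 0.0013694 ] 0.0013558293901514203 24.675
```

View pics/f.png

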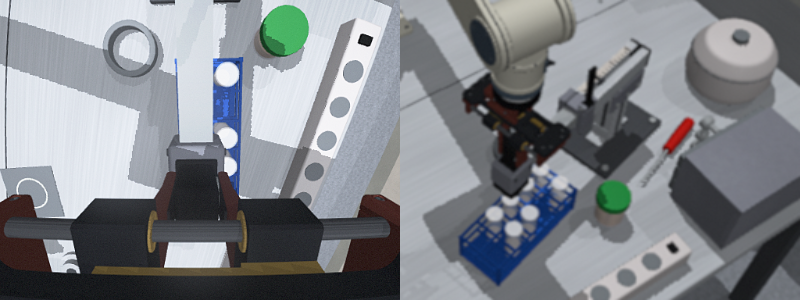

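The pads hold the grip squarely at (197,180), the lever stands open at (593,80), and the rack, jar and tape are in place. The boom is out 99.8 mm and still.

```bash
python3 -c "
from station import *
print(job_done(),get_time())"
```

```text
the job is handed in; nothing more can be done
the job is handed in; nothing more can be done
```

I handed the job in at about 25 s with the grip squeezed and the boom held at 99.8 mm by the arm's reading (the pointer looked within about 1 mm of the 100 line). The lever is open at about 1.54 rad (it slipped from the fingers before the 1.75 I aimed for), and the rack and other items nearby look undisturbed; I saw no verdict.

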